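# Plug the webcam stand into the blind socket under the laptop riser

### The job

Lift the webcam on its cranked steel stand out of the wooden rest block and fit it to the rear of the laptop riser: reach its foot in under the riser's top plate, feel along for the hidden hole with the pin under the foot's end, and let the pin drop in until the foot sits flat. Leave the webcam standing upright on the rear ledge, looking straight out over the notebook, and leave the other things on the desk where they are.

Things in the scene. Friction and masses are not known exactly. Their poses are not given: they have to be found in the camera images.
- head (a point): Centre of the webcam's head: white block 34 (x) x 44 (y) x 34 mm on a cranked steel stand, one rigid loose piece of about 0.2 kg; grip it from above across its 44 mm. z up the stand, x along the foot, where the round lens looks. A 12 mm square upright leads down to a flat foot, 20 mm wide, 10 mm thick, its underside 135 mm below here, from 20 mm behind the upright's axis to 85 mm ahead of it.
- tip (a point): Tip of the round steel pin, 10 mm in diameter with a small chamfer, that sticks 15 mm straight down from the foot's underside, 80 mm ahead (+x) of the upright's axis and 150 mm below the head's centre. Same axes as the head. The end of the foot is only 5 mm beyond the pin's axis.
- rest: Fixed light wooden rest block, 130 (x) x 50 (y) x 18 mm high, to one side of the riser; origin at the centre of its underside. At the start the webcam's foot lies flat on it along its x axis, the upright 40 mm to -x of its centre, the pin in a 13.5 mm square through hole 40 mm to +x of its centre.
- riser: Fixed grey laptop riser; origin on the desk under its top plate's centre, z up, -x (rear) faces the robot. Top plate 200 (x) x 280 (y) mm, underside 62 mm, top 68 mm above the desk; closed notebook on it up to 85 mm. Panels close both sides and +x; open at the rear only. The inner floor, 18 mm above the desk, goes on outside as a ledge to x = -165 mm, 180 mm wide.
- stop (a point): Middle of the stop under the riser's top plate, at floor height (riser x -42, y 0, z 18 mm; axes as the riser): rear face of a bar along y, 14 mm above the floor, 58 mm inside the plate's rear edge. Hard against it lies the hidden hole, 14 (x) x 13 (y) x 18 mm deep, centre 6 mm to -x of the face. Where along y is unknown: within 36 mm either side of here; a pin slid along the bar drops in.
- coin_tray: Fixed black coin tray with six pockets, 120 x 90 x 20 mm, a bystander; origin at the centre of its underside.
- mug: Blue mug, 80 mm across, 95 mm tall, a bystander; origin at the centre of its underside.
- coin_jar: Clear jar of coins with a steel cap, 72 mm across, 94 mm tall, a bystander; origin at the centre of its underside.
- mouse: Black computer mouse, 100 x 60 x 33 mm, a bystander; origin at the centre of its underside.
- stapler: Stapler lying along its x, 130 x 34 x 42 mm, a bystander; origin at the centre of its underside.
- phone: Black phone lying flat, 145 x 72 x 9 mm, a bystander; origin at the centre of its underside.

How it is judged:
On the way, in this order (a step that is already met when the one before it is completed fails the run):
1. the webcam's pin has been lifted clear of the rest block (height (world z) of tip above 0.024 m and angle between head's own z axis and vertical below 0.5 rad), for 0.1 s.
2. the pin is over the floor under the riser's top plate (x of tip in the frame of riser between -0.075 and -0.03 m and y of tip in the frame of riser between -0.1 and 0.1 m and z of tip in the frame of riser between 0.012 and 0.06 m), for 0.1 s.
At the end, for the whole second after the job is handed in: Pin fully down in the hidden hole (tip under 7 mm above the desk, at riser x -54 to -42 mm, y within 46 mm), upright outside at the rear (head at riser x below -110 mm), webcam upright within 0.06 rad and facing within 0.2 rad of the riser's x axis, released and at rest (x of tip in the frame of riser between -0.054 and -0.042 m and y of tip in the frame of riser between -0.046 and 0.046 m and z of tip in the frame of riser below 0.007 m and angle between head's own z axis and vertical below 0.06 rad and angle between the x axis of head and the x axis of riser, either way round below 0.2 rad and x of head in the frame of riser below -0.11 m and linear speed of webcam below 0.03 m/s); the robot touches nothing.
It fails at once if the mug is moved more than 30 mm or tipped (distance of mug from where it was at the start of the episode above 0.03 m or angle between mug's own z axis and vertical above 0.4 rad).
It fails at once if the coin jar is moved more than 30 mm or tipped (distance of coin_jar from where it was at the start of the episode above 0.03 m or angle between coin_jar's own z axis and vertical above 0.4 rad).
It fails at once if the mouse is moved more than 30 mm or tipped (distance of mouse from where it was at the start of the episode above 0.03 m or angle between mouse's own z axis and vertical above 0.4 rad).
It fails at once if the stapler is moved more than 30 mm or tipped (distance of stapler from where it was at the start of the episode above 0.03 m or angle between stapler's own z axis and vertical above 0.4 rad).
It fails at once if the phone is moved more than 30 mm or tipped (distance of phone from where it was at the start of the episode above 0.03 m or angle between phone's own z axis and vertical above 0.4 rad).
It also fails if it takes over 64 s, if anything falls off the work surface, if the arm or the gripper's body presses on something with over 40 N, if the wrist force passes 120 N, or if a joint passes its speed limit or range.

### The arm

A 6-joint arm with a two-finger parallel gripper is mounted at the origin on the work surface. World frame = base frame: x ahead of the robot, y to its left, z up, the work surface at z = 0. Lengths are in m, angles in rad, forces in N, time in s.
With the tool pointing down it reaches from about 0.35 to 0.8 m from the base axis. Payload 7.3 kg.
Tool frame: the origin (TCP) lies between the finger pads; the fingertips stand 25 mm ahead of it and the grasp point (between the pads) lies 6 mm ahead of it (r.tip_extent is the distance from the TCP to the fingertips, in m); z points along the fingers, y is the direction in which the jaws open and shut (so a half turn about z gives the same grasp; the last joint's range is limited). The gripper opens to 85 mm and grips with 20 to 120 N. Pads are 22 mm wide; open, the fingers measure 114 mm over their backs; the gripper's body (76 mm by 85 mm) begins 54 mm behind the grasp point. The pads swing forward as they close: fully open they stand 13 mm farther back than shut.
Start: joints at [1.185, 0.342, 1.524, -0, 1.275, -0.146], TCP at [0.125, 0.51, 0.218] pointing down, gripper open.
Joint ranges: [-2.53, 2.53], [-0.77, 2.02], [0.04, 2.7], [-1, 4.14], [0.28, 2.66], [-3.11, 3.11]. Speed limits (rad/s): [2.57, 2.57, 3.14, 3.14, 3.14, 3.14].

### API

Orientations are given as a unit quaternion [x, y, z, w].
In Python, from workcell import r, command_gripper, optics gives the robot as it stands. The module is installed in compiled form; this text tells all that it offers. Calls block until the motion is done:
- r.reach(position, orientation): joint-space move of the TCP to a pose.
- r.move_straight(position, orientation=None, speed=0.15, max_force=None): straight line of the TCP; orientation=None keeps the orientation; speed is the mean speed in m/s. With max_force (N) it stops when the force on the tool has changed by that much, and returns True; else False.
- r.movej(angles): joint-space move.
- command_gripper(opening, force=None): finger opening in m; force is the grip in N (None keeps the last); returns when the fingers have stopped.
- r.hold(seconds).
- r.solve_ik(position, orientation): joint angles nearest the present ones, or None.
- r.read_state(): the state.
- optics.get_image(name): name is "side" or "top" or "wrist"; returns (picture, depth): 420x560x3 uint8, red, green, blue; 420x560 float32, m along the optical axis (not along the pixel's ray), 0 where there is no reading.
- optics.camera_model(name): a dict with "K" (3x3 intrinsics, pixels), "k1" (the pictures are not rectified: a ray, as slopes to the right and down, at radius r is drawn at 1 + k1 r^2 times it, then the intrinsics apply), "R" (3x3) and "t" (3): a world point X has camera coordinates R X + t; the wrist camera has in their place "tool_from_camera" (4x4, takes a point from camera to tool coordinates, whose origin is the TCP and whose axes are the flange's). Camera axes: x right, y down, z forward; pixel columns grow to the right and rows downward; lengths in m; the calibration is good to about 2 mm. A picture is of the moment at which its call begins: read the wrist's pose just before it. camera_model takes no time and is no camera call.
A pose or a line that the arm cannot do raises r.PlanningError and nothing moves.
- r.finish_job(): hands the job in, once; it reports no verdict.
The state is a dict: "time_s": time; "joint_positions": joint angles; "dq": joint speeds; "tau": joint torques, N m; "eef_pos": TCP position; "eef_rot": TCP orientation; "contact_force": force on the tool from outside, world axes, zero at the start; "torque": the same for the moment, N m; "grip_width": finger opening in m.
Only numpy, scipy, OpenCV 4.12 (cv2) and the standard library are available. Lean on these libraries where they do the work, as an engineer would, in place of code of your own. Each camera call takes 0.05 s, during which the arm holds its last target. There are 200 camera calls.

## Working session

There is one attempt and no reset: what is moved stays moved. The work goes in short steps, each a Python script; the robot and the scene stay as the last script left them, time stands still between calls to the robot, and variables do not carry over. Pictures are saved under pics/ and viewed, about 8 in all and at most 12, crops included, and the job is handed in when it is done.

```bash
mkdir -p pics
cat > h.py <<'E'
import numpy as np, cv2
from workcell import r, command_gripper, optics
from scipy.spatial.transform import Rotation as Rn
def cloud(name):
    """image, Nx world points per pixel (HxWx3) from depth"""
    s=r.read_state(); img,d=optics.get_image(name); m=optics.camera_model(name)
    H,W=d.shape; K=np.array(m["K"]); v,u=np.mgrid[:H,:W].astype(float)
    p=np.stack([u.ravel(),v.ravel()],1)[:,None]
    n=cv2.undistortPoints(p,K,np.array([m["k1"],0,0,0,0.]))[:,0].reshape(H,W,2)
    c=np.dstack([n[...,0]*d,n[...,1]*d,d])
    if "R" in m: w=(c-np.array(m["t"]))@np.array(m["R"])
    else:
        T=np.array(m["tool_from_camera"]); t=c@T[:3,:3].T+T[:3,3]
        w=t@Rn.from_quat(s["eef_rot"]).as_matrix().T+np.array(s["eef_pos"])
    w[d==0]=np.nan
    return img,w
E
python3 - <<'E'
from h import *
for n in("top","side"):
    img,w=cloud(n); cv2.imwrite(f"pics/{n}0.png",img[...,::-1]); np.savez(f"{n}0.npz",img=img,w=w)
s=r.read_state(); print(s)
E
```

```text
{'time_s': 0.1, 'joint_positions': array([ 1.18502277e+00,  3.42647311e-01,  1.52488822e+00,  1.82557549e-05,
        1.27540853e+00, -1.45962846e-01]), 'dq': array([-9.34860851e-06, -2.57943253e-04, -1.58941483e-03, -1.37024875e-03,
       -8.97032061e-05,  4.53487767e-04]), 'tau': array([-3.02464673e-05, -4.34450948e+01, -2.46482599e+01, -2.72195266e-04,
        4.89865313e-03, -6.07765486e-06]), 'eef_pos': array([0.12451362, 0.50964865, 0.21721006]), 'eef_rot': array([ 1.19620859e-01,  9.92819416e-01, -6.49672224e-04, -1.85964111e-04]), 'contact_force': array([ 0.60679029, -0.64210002,  0.1841504 ]), 'torque': array([0.01447377, 0.01455828, 0.03260637]), 'grip_width': 0.08539778866473846}
```

View pics/top0.png

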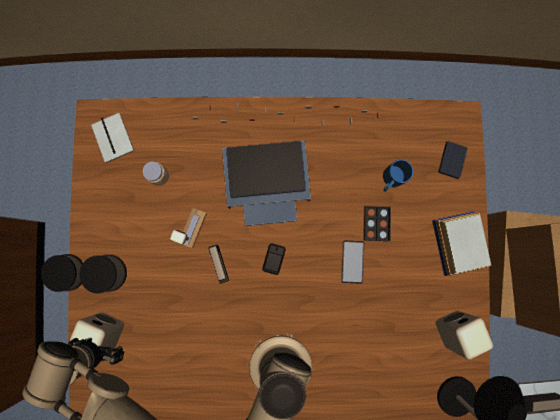

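View pics/side0.png

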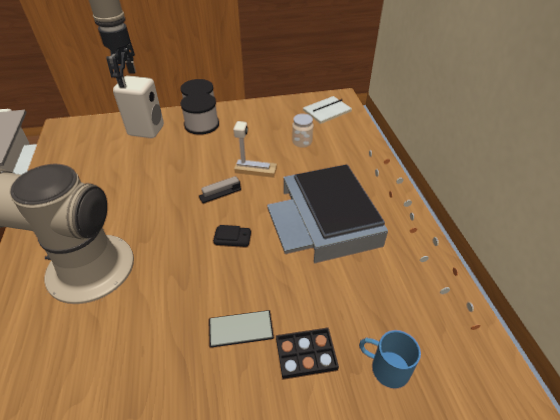

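The top view shows the webcam head at about (180,237) on the rest block (190,228). The riser is at (267,172) with its ledge at (270,213), the stapler at (218,263) and the mouse at (274,258). The side view agrees with this. Next I measure these from the clouds.

Run:
```python
from h import *
D=np.load("top0.npz"); img,w=D["img"],D["w"]
def rect(m,lab):
    P=w[m][:,:2].astype(np.float32); (c,s,a)=cv2.minAreaRect(P); print(lab,m.sum(),np.round(c,4),np.round(s,4),round(a,1),"z",np.round(np.nanpercentile(w[m][:,2],[5,50,95]),4)); return
def box(c0,r0,c1,r1):
    m=np.zeros(img.shape[:2],bool); m[r0:r1,c0:c1]=1; return m
z=w[...,2]; 
rect(box(160,220,200,255)&(z>0.15)&(z<.19),"head top")
rect(box(165,200,212,255)&(z>0.011)&(z<0.032),"rest")
rect(box(215,130,320,215)&(z>0.06)&(z<0.095),"riser top")
rect(box(215,130,320,215)&(z>0.076)&(z<0.095),"notebook")
rect(box(235,195,305,232)&(z>0.012)&(z<0.025),"ledge")
rect(box(255,235,295,280)&(z>0.01)&(z<0.05),"mouse")
rect(box(203,240,235,290)&(z>0.01)&(z<0.06),"stapler")
rect(box(135,155,170,190)&(z>0.03)&(z<0.12),"jar")
D=np.load("side0.npz"); img,w=D["img"],D["w"]; z=w[...,2]
rect(box(225,110,255,145)&(z>0.13)&(z<.19),"S head")
rect(box(225,110,255,145)&(z>0.167)&(z<.19),"S headtop")
rect(box(225,150,285,180)&(z>0.013)&(z<0.022),"S rest")
rect(box(280,160,390,260)&(z>0.06)&(z<0.095),"S riser top")
rect(box(265,190,320,255)&(z>0.013)&(z<0.022),"S ledge")
```

```text
head top 168 [0.4422 0.3145] [0.045  0.0372] 69.2 z [0.1616 0.1697 0.1751]
rest 470 [0.4713 0.2879] [0.1522 0.0909] 2.0 z [0.0141 0.0205 0.0305]
riser top 4899 [0.6559 0.0473] [0.1985 0.2811] 5.3 z [0.067  0.0851 0.0904]
notebook 3777 [0.6586 0.053 ] [0.1872 0.2659] 6.2 z [0.0814 0.0862 0.0906]
ledge 1034 [0.5284 0.0348] [0.0713 0.18  ] 5.3 z [0.0144 0.0192 0.0236]
mouse 511 [0.3707 0.0273] [0.1073 0.097 ] 7.2 z [0.0187 0.0299 0.0375]
stapler 381 [0.3605 0.199 ] [0.1368 0.0606] 15.9 z [0.0112 0.0405 0.047 ]
jar 440 [0.659  0.4204] [0.0693 0.0661] 4.8 z [0.0419 0.093  0.099 ]
S head 200 [0.439  0.3133] [0.0474 0.0368] 60.6 z [0.1434 0.1647 0.1718]
S headtop 86 [0.439  0.3146] [0.0444 0.0331] 66.9 z [0.1677 0.1698 0.1723]
S rest 262 [0.4748 0.3009] [0.0549 0.13  ] 69.0 z [0.0143 0.0181 0.0212]
S riser top 5405 [0.6532 0.0475] [0.1988 0.2827] 5.4 z [0.0666 0.0844 0.0875]
S ledge 1406 [0.5279 0.0565] [0.0818 0.2322] 5.5 z [0.0155 0.0185 0.021 ]
```

```bash
cat >> h.py <<'E'
yaw=np.deg2rad(5.4); RC=np.array([.6546,.0474,0]); RR=Rn.from_euler("z",yaw)
def rw(p): return RR.apply(p)+RC          # riser -> world
def wr(p): return RR.inv().apply(np.asarray(p)-RC)
E
python3 - <<'E'
from h import *
m=optics.camera_model("wrist"); T=np.array(m["tool_from_camera"]); print(np.round(T,4),m["K"],m["k1"])
for th in (28,32,36):
  for d in (.2,.25,.3,.35,.4,.45):
    for roll in (0,90,180,270):
      t=np.deg2rad(th); f=np.array([np.cos(t),0,-np.sin(t)]); x=np.array([0,-1,0.]); y=np.cross(f,x)
      Rc=RR*Rn.from_matrix(np.stack([x,y,f],1))*Rn.from_euler("z",roll,degrees=True)
      cp=rw(np.array([-.05,0,.018])-d*f); Rt=Rc*Rn.from_matrix(T[:3,:3]).inv(); tp=cp-Rt.apply(T[:3,3])
      q=r.solve_ik(tp,Rt.as_quat())
      if q is not None: print(th,d,roll,np.round(tp,3),np.round(q,2))
# grasp ik options
for k in (-21,159):
  g=Rn.from_euler("z",k,degrees=True)*Rn.from_euler("x",180,degrees=True)
  print(k,r.solve_ik([.439,.3146,.156],g.as_quat()))
  g=Rn.from_euler("z",k+26.4,degrees=True)*Rn.from_euler("x",180,degrees=True)
  print(k,[r.solve_ik(rw([x,0,.18]),g.as_quat()) for x in(-.2,-.128)])
E
```

```text
[[ 1.000e-04 -9.641e-01 -2.656e-01  6.690e-02]
 [ 1.000e+00  0.000e+00  3.000e-04  0.000e+00]
 [-3.000e-04 -2.656e-01  9.641e-01 -1.558e-01]
 [ 0.000e+00  0.000e+00  0.000e+00  1.000e+00]] [[330.96839555   0.         279.45432905]
 [  0.         330.96839555 210.7995731 ]
 [  0.           0.           1.        ]] -0.004929065154862981
28 0.2 0 [0.566 0.039 0.013] [-0.28  1.26  2.46  2.76  1.89 -1.78]
28 0.2 90 [0.575 0.063 0.033] [ 0.16  0.85  2.37  3.49  1.18 -0.11]
28 0.2 180 [0.587 0.041 0.053] [-0.17  0.56  2.26  2.75  0.51  1.74]
28 0.2 270 [0.579 0.017 0.033] [-0.54  0.85  2.34  2.23  1.13 -3.04]
28 0.25 0 [0.522 0.035 0.036] [-0.36  1.34  2.6   2.63  2.06 -1.93]
28 0.25 90 [0.531 0.059 0.057] [ 0.17  0.81  2.49  3.49  1.25 -0.08]
28 0.25 180 [0.544 0.037 0.077] [-0.2   0.46  2.37  2.7   0.52  1.76]
28 0.25 270 [0.535 0.013 0.056] [-0.63  0.8   2.46  2.16  1.16 -3.11]
28 0.3 90 [0.487 0.055 0.08 ] [ 0.18  0.77  2.61  3.5   1.32 -0.05]
28 0.3 180 [0.5   0.033 0.1  ] [-0.25  0.35  2.46  2.61  0.51  1.8 ]
28 0.35 180 [0.456 0.029 0.124] [-0.33  0.21  2.55  2.45  0.48  1.91]
28 0.
[... 2326 characters left out ...]
 0.45 -2.67]
36 0.45 270 [ 0.38  -0.002  0.184] [-1.15  0.05  2.62  1.27  1.04 -2.4 ]
-21 [ 4.79864484e-01  4.26057281e-01  1.57577055e+00 -4.44089210e-16
  1.13976482e+00  2.41717995e+00]
-21 [array([-1.05534909e-01,  2.54772144e-01,  1.76222432e+00, -4.44089210e-16,
        1.12459619e+00,  1.37101364e+00]), array([-7.81452351e-02,  3.81522204e-01,  1.57440964e+00, -4.44089210e-16,
        1.18566081e+00,  1.39840331e+00])]
159 [ 0.47986448  0.42605728  1.57577055  0.          1.13976482 -0.7244127 ]
159 [array([-0.10553491,  0.25477214,  1.76222432,  0.        ,  1.12459619,
       -1.77057902]), array([-0.07814524,  0.3815222 ,  1.57440964,  0.        ,  1.18566081,
       -1.74318934])]
```

Run:
```python
from h import *
T=np.array(optics.camera_model("wrist")["tool_from_camera"])
t=np.deg2rad(32); f=np.array([np.cos(t),0,-np.sin(t)]); x=np.array([0,-1,0.]); y=np.cross(f,x)
Rc=RR*Rn.from_matrix(np.stack([x,y,f],1))*Rn.from_euler("z",180,degrees=True)
cp=rw(np.array([-.05,0,.018])-.35*f); Rt=Rc*Rn.from_matrix(T[:3,:3]).inv(); tp=cp-Rt.apply(T[:3,3])
g=Rn.from_euler("z",5.4+180,degrees=True)*Rn.from_euler("x",180,degrees=True)
r.reach([.42,.03,.32],g.as_quat()); print(r.read_state()["time_s"])
r.reach(tp,Rt.as_quat()); print(r.read_state()["time_s"])
img,w=cloud("wrist"); s=r.read_state(); print(s["time_s"],s["eef_pos"]-tp)
np.savez("w1.npz",img=img,w=w)
z=wr(w.reshape(-1,3)).reshape(w.shape)
np.save("w1r.npy",z)
cv2.imwrite("pics/w1.png",np.clip(img[::-1,::-1,::-1].astype(float)*1.6,0,255).astype(np.uint8))
m=(abs(z[...,1])<.06)&(z[...,0]>-.12)&(z[...,0]<-.02)&(z[...,2]<.05)
print(m.sum(),np.nanpercentile(z[m],[1,10,50,90,99],axis=0).round(4))
b=m&(z[...,2]<.008); 
if b.any(): print(b.sum(),np.nanpercentile(z[b],[2,50,98],axis=0).round(4))
```

```text
2.1583
5.5333
5.5833 [ 2.03706629e-04 -5.19890789e-06  1.37872503e-04]
6827 [[-0.1194 -0.0587  0.0157]
 [-0.1129 -0.0479  0.0172]
 [-0.0791 -0.0005  0.0178]
 [-0.0404  0.048   0.0217]
 [-0.0391  0.0588  0.0286]]
```

View pics/w1.png

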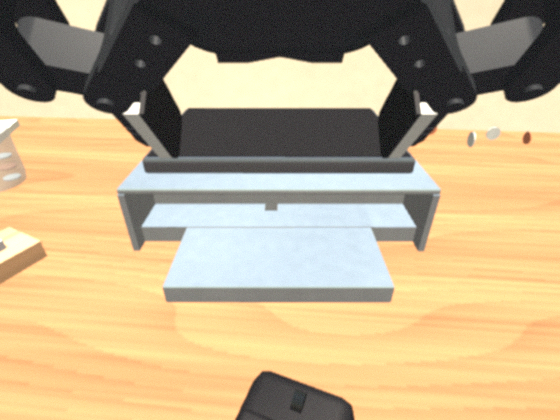

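The flipped picture looks into the riser gap. The hidden hole shows as a dark square at about (271,207), against the bar face. I convert it to riser y.

Run:
```python
from h import *
D=np.load("w1.npz"); img=D["img"].astype(int).sum(2); z=np.load("w1r.npy")
c=img[198:226,270:306]; print(c[::2,::2])
m=np.zeros(img.shape,bool); m[206:220,275:302]=img[206:220,275:302]<c.min()+80
P=z[m]; print(m.sum(),np.argwhere(m).mean(0),np.nanpercentile(P,[2,50,98],axis=0).round(4))
# ledge side edges and outer edge as check on riser frame
l=(z[...,2]>.012)&(z[...,2]<.024)&(z[...,0]<-.11)&(z[...,0]>-.16)&(abs(z[...,1])<.12); print("ledge y",np.nanpercentile(z[l][:,1],[.3,99.7]))
l=(abs(z[...,1])<.06)&(z[...,2]>.012)&(z[...,2]<.024)&(z[...,0]<-.1); print("ledge xmin",np.nanpercentile(z[l][:,0],.3))
for a,b in((-.05,-.02),(.02,.05)):
  l=(z[...,1]>a)&(z[...,1]<b)&(z[...,2]>.024)&(z[...,2]<.030)&(z[...,0]<-.02)&(z[...,0]>-.07); print("bar face x",np.nanmedian(z[l],axis=0))
```

```text
[[461 459 449 460 456 461 457 449 450 451 451 459 454 457 457 452 459 458]
 [455 454 457 456 448 454 457 453 453 449 451 462 461 460 449 458 452 452]
 [453 458 452 448 451 447 454 449 449 454 451 467 460 466 457 457 459 454]
 [451 456 452 453 447 442 457 453 451 456 460 455 459 465 456 454 453 459]
 [452 448 450 448 451 447 449 449 456 450 453 455 456 467 460 457 462 466]
 [452 448 456 450 451 452 434 425 425 430 430 429 432 458 457 465 459 460]
 [458 457 453 458 456 456 374 270 269 271 273 272 324 453 460 463 463 471]
 [460 464 456 454 449 455 362 241 251 250 253 255 332 447 456 458 459 462]
 [450 443 439 439 447 445 358 247 244 247 261 257 329 443 448 451 446 452]
 [330 327 328 327 334 322 278 234 238 251 242 250 291 324 333 332 334 330]
 [252 247 242 246 247 251 246 244 244 241 245 245 249 238 234 238 239 245]
 [239 241 248 244 241 238 244 251 246 245 244 241 243 249 242 244 246 242]
 [248 240 240 254 251 236 239 257 247 249 247 243 247 236 253 245 243 251]
 [248 242 233 239 233 238 241 239 224 237 243 231 231 237 238 239 234 243]]
159 [215.60377358 288.03144654] [[-0.0414 -0.0038  0.0105]
 [-0.0399  0.0092  0.0194]
 [-0.0379  0.0221  0.023 ]]
ledge y [-0.08777231  0.09012204]
ledge xmin -0.26092396037587406
bar face x [-0.0403478  -0.03485266  0.02656833]
bar face x [-0.04028658  0.03593656  0.02687808]
```

Run:
```python
from h import *
z=np.load("w1r.npy")
for row in (209,211,213): print(row,z[row,276:281,:2].mean(0).round(4),z[row,297:302,:2].mean(0).round(4))
g=Rn.from_euler("z",5.4+180,degrees=True)*Rn.from_euler("x",180,degrees=True)
r.reach([.42,.03,.32],g.as_quat())
g=Rn.from_euler("z",159,degrees=True)*Rn.from_euler("x",180,degrees=True)
r.reach([.440,.3147,.29],g.as_quat()); print(r.read_state()["time_s"])
img,w=cloud("wrist"); np.savez("w2.npz",img=img,w=w); cv2.imwrite("pics/w2.png",img[...,::-1])
Z=w[...,2]; near=np.hypot(w[...,0]-.455,w[...,1]-.308)<.12
for lab,m in(("head",near&(Z>.163)&(Z<.178)),("rest",near&(Z>.013)&(Z<.032))):
    k=cv2.morphologyEx(m.astype(np.uint8),cv2.MORPH_OPEN,np.ones((3,3)))>0
    c,s,a=cv2.minAreaRect(w[k][:,:2].astype(np.float32)); print(lab,k.sum(),np.round(c,4),np.round(s,4),a,np.median(Z[k]))
```

```text
209 [-0.0527 -0.0016] [-0.053   0.0205]
211 [-0.049  -0.0016] [-0.0486  0.0207]
213 [-0.0452 -0.0016] [-0.0448  0.0209]
10.0667
head 1883 [0.4411 0.3176] [0.0432 0.0367] 69.30132293701172 0.1691548449457618
rest 1968 [0.4642 0.2699] [0.1215 0.1303] 68.8552017211914 0.018043505052572018
```

View pics/w2.png

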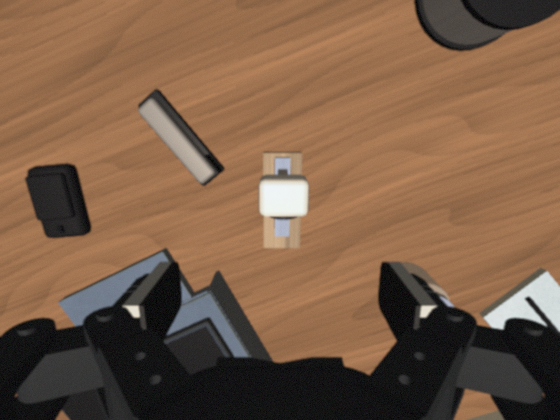

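The wrist view shows the head centred between the open jaws at (284,196), square to them, with the rest beneath it. It gives the head at (0.441, 0.317) and yaw −21°, which agrees with the earlier values. The hole is at riser y ≈ +9 mm. Next I grasp, lift and carry.

Run:
```python
from h import *
r.move_straight([.4408,.3160,.160],speed=.12)
command_gripper(.03,100); s=r.read_state(); print("w",s["grip_width"],s["time_s"],s["eef_pos"])
r.move_straight([.4408,.3160,.185],speed=.06)
r.move_straight([.4408,.3160,.28],speed=.15); s=r.read_state(); print(s["contact_force"],s["torque"],s["grip_width"])
g=Rn.from_euler("z",185.4,degrees=True)*Rn.from_euler("x",180,degrees=True)
r.move_straight(rw([-.210,.0093,.28]),g.as_quat(),speed=.2); s=r.read_state(); print(s["time_s"],wr(s["eef_pos"]),s["contact_force"])
img,w=cloud("side"); cv2.imwrite("pics/s2.png",cv2.resize(img[60:300,140:420,::-1],None,fx=2.5,fy=2.5)); np.savez("s2.npz",img=img,w=w)
```

```text
w 0.03018603851569706 11.925 [0.44079667 0.31602514 0.15999748]
[-0.70203881 -0.70423874  0.13804079] [-0.01435422  0.02024076  0.01127912] 0.02998043587297963
14.8167 [-0.21005989  0.00976472  0.27988397] [-0.35912238 -0.88896222  0.05049022]
```

View pics/s2.png

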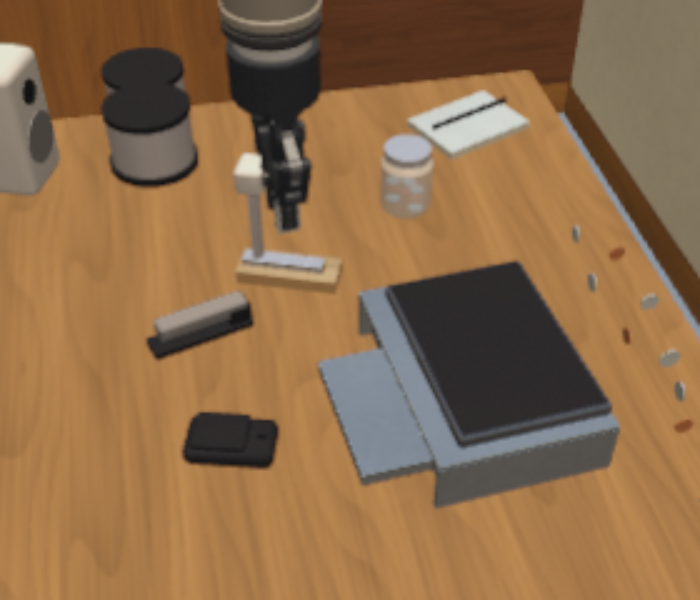

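The side view shows the webcam still standing in the rest at about (250,205) and an empty gripper. The grip read 30 mm, so the grasp missed. I'll check where the webcam and the fingers are, as the cameras see them.

Run:
```python
from h import *
D=np.load("s2.npz"); img,w=D["img"],D["w"]; Z=w[...,2]
m=(np.hypot(w[...,0]-.44,w[...,1]-.315)<.06)&(Z>.166)&(Z<.178); print("head now",np.nanmedian(w[m],axis=0),m.sum(),cv2.minAreaRect(w[m][:,:2].astype(np.float32)))
M=optics.camera_model("side"); s=r.read_state()
def proj(n,p):
    M=optics.camera_model(n); return cv2.projectPoints(np.array([p],float),cv2.Rodrigues(np.array(M["R"]))[0],np.array(M["t"]),np.array(M["K"]),np.array([M["k1"],0,0,0,0.]))[0].ravel()
print(s["eef_pos"],s["grip_width"],"TCP in side px",proj("side",s["eef_pos"]),"crop",(proj("side",s["eef_pos"])-[140,60])*2.5)
dark=(img.astype(int).sum(2)<150); m=dark&(Z>.2)&(Z<.31); print("fingers pts",m.sum(),np.nanpercentile(w[m],[2,50,98],axis=0).round(3))
rg=np.load("w2.npz"); W=rg["w"]; m=(W[...,2]>.163)&(W[...,2]<.178)&(np.hypot(W[...,0]-.44,W[...,1]-.315)<.06); print("wrist head",np.nanmedian(W[m],axis=0))
```

```text
head now [0.43607147 0.3112093  0.17000316] 81 ((0.43701210618019104, 0.31306636333465576), (0.04425797984004021, 0.0300739798694849), 68.47687530517578)
[0.44456004 0.03746724 0.27988908] 0.030126170067826995 TCP in side px [254.31229766 152.24657674] crop [285.78074415 230.61644184]
fingers pts 1268 [[-0.06  -0.098  0.202]
 [ 0.002 -0.093  0.235]
 [ 0.07   0.165  0.3  ]]
wrist head [0.43877382 0.31791318 0.16914636]
```

Run:
```python
from h import *
print("tip_extent",r.tip_extent)
D=np.load("s2.npz"); img,w=D["img"],D["w"]; s=r.read_state(); p=s["eef_pos"]
m=(np.hypot(w[...,0]-p[0],w[...,1]-p[1])<.07)&(w[...,2]>.2)&(w[...,2]<.4); q=w[m]
print(m.sum()); 
for a in np.arange(.22,.36,.01):
    k=(q[:,2]>=a)&(q[:,2]<a+.01); print(round(a,2),k.sum(),q[k].mean(0).round(3) if k.any() else "")
cv2.imwrite("pics/s2b.png",cv2.resize(img[110:175,215:295,::-1],None,fx=8,fy=8,interpolation=cv2.INTER_CUBIC))
```

```text
tip_extent 0.025
637
0.22 0 
0.23 0 
0.24 0 
0.25 0 
0.26 0 
0.27 0 
0.28 0 
0.29 13 [0.441 0.024 0.297]
0.3 43 [0.441 0.022 0.306]
0.31 47 [0.442 0.02  0.315]
0.32 38 [0.441 0.02  0.324]
0.33 9 [0.432 0.037 0.334]
0.34 53 [0.442 0.005 0.346]
0.35 43 [0.442 0.001 0.355]
```

View pics/s2b.png

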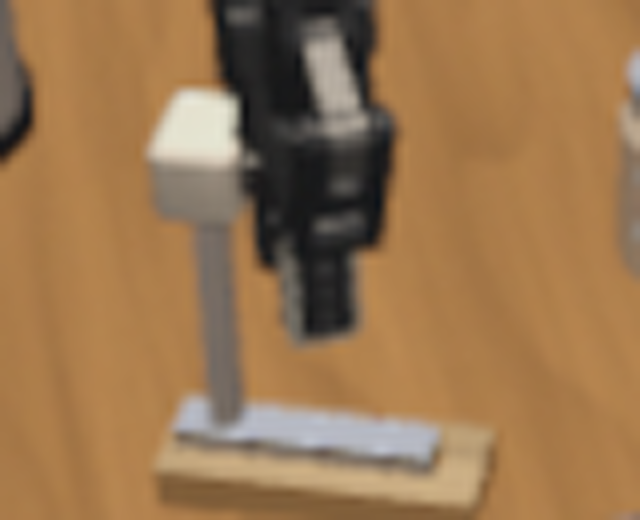

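The close crop shows the fingertips ending around z = 0.295 while the TCP reads 0.280. They should be at 0.255, so the real fingers sit about 40 mm farther back than documented, and the jaws only brushed the head's top edge. I'll check where the body starts, then regrasp lower with a force guard.

Run:
```python
from h import *
D=np.load("s2.npz"); w=D["w"]; s=r.read_state(); p=s["eef_pos"]
q=wr(w.reshape(-1,3)); P=wr(p); q=q[(np.hypot(q[:,0]-P[0],q[:,1]-P[1])<.08)&(q[:,2]>.285)&(q[:,2]<.48)]-P
for a in np.arange(.01,.19,.01):
    k=(q[:,2]>=a)&(q[:,2]<a+.01)
    if k.sum()>3: print(round(a,2),k.sum(),"x",np.percentile(q[k,0],[3,97]).round(3),"y",np.percentile(q[k,1],[3,50,97]).round(3))
```

```text
0.01 13 x [-0.012  0.007] y [-0.023 -0.021  0.016]
0.02 43 x [-0.012  0.009] y [-0.029 -0.023  0.016]
0.03 47 x [-0.012  0.009] y [-0.03  -0.022  0.017]
0.04 38 x [-0.012  0.007] y [-0.03  -0.026  0.019]
0.05 9 x [-0.015 -0.011] y [-0.027  0.015  0.026]
0.06 53 x [-0.015  0.009] y [-0.049 -0.045  0.019]
0.07 41 x [-0.016  0.01 ] y [-0.052 -0.044  0.014]
0.08 71 x [-0.018  0.009] y [-0.058 -0.027  0.018]
0.09 74 x [-0.018  0.014] y [-0.062 -0.025  0.018]
0.1 85 x [-0.02   0.015] y [-0.066 -0.045  0.009]
0.11 159 x [-0.02   0.016] y [-0.066 -0.045  0.01 ]
0.12 96 x [-0.02   0.015] y [-0.045 -0.036  0.009]
0.13 50 x [-0.012  0.008] y [-0.039 -0.037 -0.024]
0.14 105 x [-0.038  0.026] y [-0.039 -0.034 -0.012]
0.15 171 x [-0.039  0.03 ] y [-0.037 -0.031 -0.009]
0.16 163 x [-0.039  0.031] y [-0.037 -0.031 -0.006]
0.17 171 x [-0.039  0.03 ] y [-0.037 -0.032 -0.005]
0.18 262 x [-0.038  0.032] y [-0.037 -0.028  0.002]
```

The body starts about 140 mm behind the TCP reading, so the whole gripper sits about 40 mm back. I regrasp with the TCP about 41 mm lower and check the weight and grip width before carrying.

Run:
```python
from h import *
command_gripper(.085,100)
g=Rn.from_euler("z",159,degrees=True)*Rn.from_euler("x",180,degrees=True)
r.move_straight([.4395,.3155,.25],g.as_quat(),speed=.3)
print(r.move_straight([.4395,.3155,.118],speed=.12,max_force=8))
command_gripper(.03,100); s=r.read_state(); print("w",s["grip_width"],s["time_s"],s["eef_pos"],s["contact_force"])
if s["grip_width"]>.04:
    r.move_straight([.4395,.3155,.145],speed=.06)
    r.move_straight([.4395,.3155,.235],speed=.15); s=r.read_state(); print(s["contact_force"],s["grip_width"])
    g=Rn.from_euler("z",185.4,degrees=True)*Rn.from_euler("x",180,degrees=True)
    r.move_straight(rw([-.210,.0093,.235]),g.as_quat(),speed=.2); s=r.read_state(); print(s["time_s"],wr(s["eef_pos"]),s["contact_force"])
    img,w=cloud("side"); cv2.imwrite("pics/s3.png",cv2.resize(img[100:260,190:390,::-1],None,fx=3.5,fy=3.5)); np.savez("s3.npz",img=img,w=w)
```

```text
False
w 0.042693032400538095 18.2417 [0.44000277 0.31597267 0.11871731] [0.33246067 1.15752954 4.55770621]
[-0.1110102   0.32583629 -3.59105686] 0.04281406059491789
21.1333 [-0.21007696  0.00978786  0.23486999] [-0.10687246  0.26825532 -1.73039012]
```

View pics/s3.png

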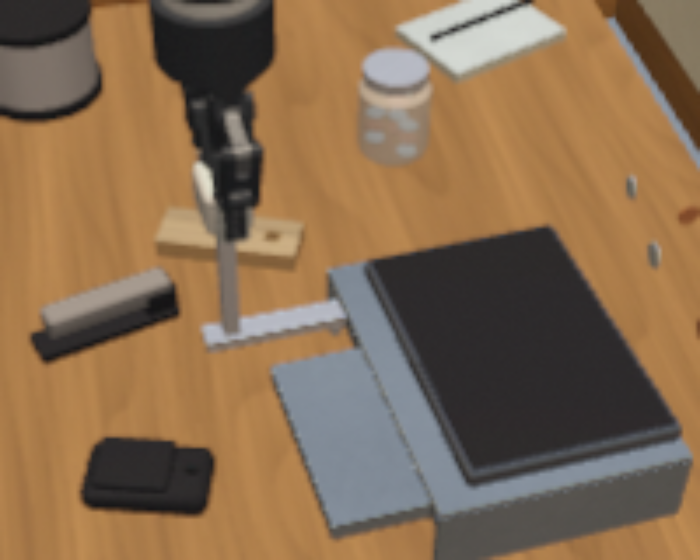

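The webcam is now held upright (grip 43 mm, about 2 N of weight), the foot pointing at the riser and the rest empty. I check the foot's pitch, yaw and height from the cloud.

Run:
```python
from h import *
D=np.load("s3.npz"); img,w=D["img"],D["w"]; q=wr(w.reshape(-1,3)).reshape(w.shape); P=wr(r.read_state()["eef_pos"])
m=(abs(q[...,2]-.147)<.03)&(q[...,0]>-.24)&(q[...,0]<-.10)&(abs(q[...,1])<.05)&(img.astype(int).sum(2)>330)
k=q[m]; print(len(k))
f=k[k[:,0]>-.195]; f=f[abs(f[:,2]-np.median(f[:,2]))<.006]
print("foot",np.percentile(k,[1,50,99],axis=0).round(4)); print("slope z/x",np.polyfit(f[:,0],f[:,2],1),"y/x",np.polyfit(f[:,0],f[:,1],1)); 
c,s,a=cv2.minAreaRect(f[:,:2].astype(np.float32)); print(c,s,a, f[:,2].mean())
```

```text
312
foot [[-0.232  -0.0016  0.1345]
 [-0.1842  0.0057  0.1447]
 [-0.1292  0.021   0.174 ]]
slope z/x [0.00264697 0.14478894] y/x [-0.00735597  0.00743958]
(-0.16099512577056885, 0.010371644049882889) (0.02454090304672718, 0.06665162742137909) 89.5770263671875 0.14436032020969564
```

```bash
cat >> h.py <<'E'
def go(p,v,f=None):
    h=r.move_straight(rw(np.array(p)),speed=v,max_force=f); s=r.read_state()
    print(h,"t%.1f"%s["time_s"],wr(s["eef_pos"]).round(4),"F",RR.inv().apply(s["contact_force"]).round(1),"M",RR.inv().apply(s["torque"]).round(2)); return h,wr(s["eef_pos"])
E
python3 - <<'E'
from h import *
Y=.0093
go([-.210,Y,.144],.12)
go([-.140,Y,.141],.10,8)
h,p=go([-.115,Y,.138],.025,3.5)   # feel for the bar; tip z .023
if h:
    x=p[0]-.001
    go([x,Y,.139],.03)
    h,p=go([x,Y,.118],.025,4)
E
```

```text
False t22.1 [-0.2095  0.0093  0.1446] F [ 0.3  0.7 -3.1] M [ 0.02  0.06 -0.05]
False t22.9 [-0.1405  0.0094  0.1409] F [-0.1 -1.1 -2.8] M [-0.01  0.04 -0.02]
True t23.6 [-0.1242  0.0094  0.1378] F [-0.1 -0.1 -2. ] M [-0.02  0.01  0.02]
False t23.9 [-0.1252  0.0093  0.1389] F [-0.3 -0.5 -2.6] M [ 0.   -0.04  0.02]
True t24.6 [-0.1258  0.0093  0.1189] F [-0.8 -0.5  4.3] M [-0.11 -0.04 -0.04]
```

The pin went past floor height and stopped at TCP z 0.1189, the same height as when seated in the rest. I release it, retreat and check.

Run:
```python
from h import *
command_gripper(.085); p=wr(r.read_state()["eef_pos"])
go([p[0],p[1],.26],.15)
r.hold(.3)
img,w=cloud("side"); cv2.imwrite("pics/s4.png",cv2.resize(img[100:260,190:390,::-1],None,fx=3.5,fy=3.5)); q=wr(w.reshape(-1,3)).reshape(w.shape)
br=img.astype(int).sum(2)
m=(q[...,2]>.164)&(q[...,2]<.18)&(q[...,0]>-.17)&(q[...,0]<-.08)&(abs(q[...,1]-.01)<.04)&(br>400)
c=cv2.minAreaRect(q[m][:,:2].astype(np.float32)); n=q[m]-q[m].mean(0); v=np.linalg.svd(n)[2][2] if m.sum()<3000 else 0
print("head top",m.sum(),c,np.median(q[m][:,2]),"normal",v)
m=(abs(q[...,2]-.043)<.012)&(q[...,0]>-.16)&(q[...,0]<-.101)&(abs(q[...,1]-.01)<.012); k=q[m&(br>330)]; k=k[abs(k[:,2]-.043)<.006]
print("foot top",len(k),np.median(k,axis=0),np.polyfit(k[:,0],k[:,2],1))
```

```text
False t26.2 [-0.1271  0.0096  0.2591] F [ 0.2  0.8 -1.3] M [-0.07  0.    0.01]
head top 159 ((-0.12901780009269714, 0.009393593296408653), (0.033658288419246674, 0.044417716562747955), 0.7433265447616577) 0.16981248606887492 normal [-0.02056486 -0.05258399  0.99840473]
foot top 13 [-0.12946916  0.00602645  0.04453212] [0.08898364 0.05500424]
```

View pics/s4.png

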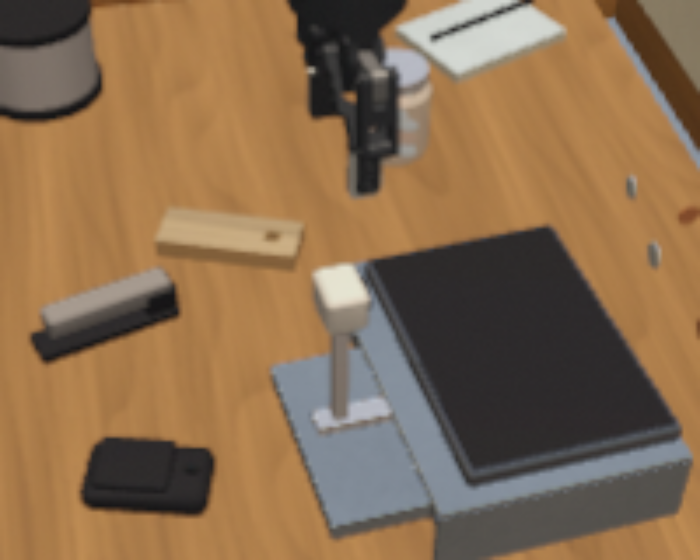

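Run:
```python
from h import *
img,w=cloud("wrist"); q=wr(w.reshape(-1,3)).reshape(w.shape)
m=(q[...,2]>.160)&(q[...,2]<.18)&(abs(q[...,0]+.129)<.03)&(abs(q[...,1]-.009)<.035)&(img.min(2)>120)
m=cv2.erode(m.astype(np.uint8),np.ones((5,5)))>0
k=q[m]; A=np.c_[k[:,:2],np.ones(len(k))]; print("head top",len(k),k.mean(0).round(4),"slopes",np.linalg.lstsq(A,k[:,2],rcond=None)[0][:2].round(4))
c=cv2.minAreaRect(k[:,:2].astype(np.float32)); print(c)
ft=(abs(q[...,2]-.043)<.008)&(abs(q[...,1]-.009)<.009)&(q[...,0]>-.16)&(q[...,0]<-.1); 
if ft.sum()>20: kk=q[ft]; print("foot",len(kk),np.polyfit(kk[:,0],kk[:,2],1),kk.mean(0))
if abs(np.linalg.lstsq(A,k[:,2],rcond=None)[0][:2]).max()<.05: r.finish_job(); print("finished")
```

```text
head top 1630 [-0.1281  0.0115  0.1693] slopes [0.0276 0.002 ]
((-0.12781289219856262, 0.011239401996135712), (0.03969006612896919, 0.029834309592843056), 89.3161849975586)
foot 25 [3.17400104 0.46381658] [-0.1328157   0.01131762  0.04225942]
the job is handed in; nothing more can be done
finished
```

The webcam is fitted to the rear of the riser and the job is handed in, at about 26 s of the 64 s allowed. It gave no verdict, so I only have my own checks below.

- **What I did:** A tilted wrist-camera view under the plate showed the hidden hole at riser y ≈ +9 mm. I slid the foot in at that y until the pin met the bar. I then backed off 1 mm and lowered it. The pin dropped in at the first try, so no search along the bar was needed.
- **Last checks, seated:** Lowering stopped on contact at TCP z 0.119, the same height as when the webcam sat in the rest. The head top is at 0.169–0.170 m, where 0.170 means fully down.
- **Last checks, pose:** The head is at riser x ≈ −0.128 m, y ≈ +0.010 m and faces along the riser's x axis within about 1°. Its top slopes 0.028 rad in x and 0.002 rad in y, against a limit of 0.06. The gripper is open and well above it, and the other objects in the last side view look unmoved.
- **First grasp missed:** The first grasp closed on nothing (30 mm). The side camera showed the fingertips about 15 mm behind the TCP, not the stated 25 mm ahead, even though `r.tip_extent` reads 0.025. I regrasped 41 mm lower (42.7 mm grip), which held.
- **Checks that disagreed:** The side camera put the head's sideways tilt at 0.05 rad from a small patch, while the wrist camera gave 0.002; I trusted the wrist's larger patch. The slope of the foot's top could not be used, with only 13 to 25 points. The bar face measured about 1.7 mm off its stated x, within the 2 mm calibration.

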